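# Rebuild the cam stack of a limit switch and close it up

## Task

Rebuild the cam limit switch: thread the brass sleeve down its shaft first, then every steel cam disc laid out on the bench, hubs upwards, and last the dark keeper collar on top, each fully home on the one below. Only then slide the switch bracket up to its stop at the cams, tighten its clamp knob clockwise, and finish by pressing the clear cover down until its catch holds it shut. Leave the other things on the bench where they are.

Things in the scene. Friction and masses are not known exactly. Their poses are not given: they have to be found in the camera images.
- shaft_foot (a point): Foot of the upright steel cam shaft, on its axis, at the housing's inner floor (6 mm above the bench). The shaft is 16 mm in diameter and stands 64 mm above this point; its last 6 mm narrow to 7 mm. Axes are the housing's: z up, x from the switch bracket towards the shaft (away from the robot), y towards the cover's hinge (the robot's left).
- housing_mid (a point): Centre of the underside of the open grey housing of a cam limit switch, 260 mm (x) by 220 mm (y), fixed to the bench; outer walls 28 mm high above the bench. The shaft is 45 mm from here along +x. A terminal strip 14 mm high stands along the inside of the far (+x) wall, its near face 57 mm beyond the shaft. The side walls' inner faces are 104 mm from the shaft.
- sleeve_mid (a point): Centre (half-way up) of the base sleeve: a plain brass ring, outside diameter 30 mm, bore 19 mm, height 14 mm, z along its axis. It starts standing on the bench, and goes lowest on the shaft.
- cam1_mid (a point): Centre (half-way up) of a steel cam disc, bore 19 mm, total height 9 mm: a disc 52 mm in diameter and 6 mm thick, with a small dark switching notch in its rim and a hub 32 mm in diameter standing 3 mm above its upper face. z points up through the hub. It starts on the bench with its hub upwards. Two to four such discs, all alike, are laid out; the others are absent (None from the start).
- cam2_mid (a point): Centre (half-way up) of a steel cam disc, bore 19 mm, total height 9 mm: a disc 52 mm in diameter and 6 mm thick, with a small dark switching notch in its rim and a hub 32 mm in diameter standing 3 mm above its upper face. z points up through the hub. It starts on the bench with its hub upwards. Two to four such discs, all alike, are laid out; the others are absent (None from the start).
- cam3_mid (a point): Centre (half-way up) of a steel cam disc, bore 19 mm, total height 9 mm: a disc 52 mm in diameter and 6 mm thick, with a small dark switching notch in its rim and a hub 32 mm in diameter standing 3 mm above its upper face. z points up through the hub. It starts on the bench with its hub upwards. Two to four such discs, all alike, are laid out; the others are absent (None from the start).
- cam4_mid (a point): Centre (half-way up) of a steel cam disc, bore 19 mm, total height 9 mm: a disc 52 mm in diameter and 6 mm thick, with a small dark switching notch in its rim and a hub 32 mm in diameter standing 3 mm above its upper face. z points up through the hub. It starts on the bench with its hub upwards. Two to four such discs, all alike, are laid out; the others are absent (None from the start).
- keeper_mid (a point): Centre (half-way up) of the keeper collar: a plain dark steel ring, outside diameter 42 mm, bore 19 mm, height 10 mm, z along its axis. It starts lying flat on the bench, and goes on top of the cams.
- bracket (a joint): Slide of the switch bracket in the housing, m: 0 backed away from the shaft, 0.040 against its stop, its rollers at the rims of the cams. It moves along the housing's +x with about 2.5 N of friction while the clamp knob is loose; when the knob is tight it is locked.
- switch_block (a point): Centre of the black switch block standing on the bracket: 26 mm along x, 40 mm along y, 46 mm tall (top 23 mm above this point), four little roller levers on its +x side; its -x and y sides are clear, so the bracket can be slid by pushing or pinching it. Axes as the housing's.
- knob (a joint): Clamp knob of the bracket, rad: 0 loose, growing as it is turned clockwise seen from above, 1.45 at its stop. Its screw begins to bite at about 0.8; it is tight above 1.15. Turning takes 0.13 N m while loose, 0.25 N m at the stop; it stays where it is left.
- knob_grip (a point): Point on the clamp knob's upright axis at the height to grip it, 7 mm below its top. The grip is a bar 34 mm long (along this point's own x), 14 mm wide (its y) and 32 mm tall that turns with the knob. It stands on the bracket, 70 mm from the switch block along the housing's -y, and moves with the bracket.
- cover (a joint): Hinge of the housing's cover, rad: 0 shut, growing as it opens to 1.75, leaning back on its stop. It starts open. Above about 1.2 it falls open, below that it sinks slowly shut (damped, about 3 s) and comes to rest on its spring catch at about 0.06; about 5 N straight down near the free edge snaps it past the catch to 0, where the catch holds it.
- cover_edge (a point): Point on the cover's outer face, middle of its length, 20 mm in from its free edge. z is the face's outward normal (up when shut), x along the hinge, -y towards the free edge. The cover is a clear plate 264 mm (along the hinge) by 224 mm in a grey frame, with skirts 60 mm deep beneath; shut, its outer face is 94 mm above the bench.
- cover_hinge (a point): Middle of the cover's hinge axis, 30 mm above the bench over the housing's +y wall; axes turn with the cover. Seen from here with the cover shut, the cover_edge point is 204 mm along -y and 64 mm up.
- hexnut: A steel hex nut 36 mm across flats, 18 mm tall, lying on the bench. Not part of the switch: leave it where it is. Origin at its underside.
- screwdriver: A screwdriver about 200 mm long lying on the bench. Not part of the switch: leave it where it is. Origin at its underside.
- spanner: A spanner about 180 mm long lying on the bench. Not part of the switch: leave it where it is. Origin at its underside.

How it is judged:
By the outcome, as a careful person would: the job done as asked, in the order asked, and still so for the second after the job is handed in, with the robot touching nothing.
Of cam1, cam2, cam3, cam4 only 2 to 4 are there at a start; the rules pass over those that are not, and their reading is None.
At some moment in a run one of sleeve, keeper, cam1, cam2, cam3, cam4 may be knocked a few centimetres aside while the robot is not near it.
Once in a run the grip may slacken for a moment while it holds something.
It also fails if it takes over 210 s, if anything falls off the work surface, if the arm or the gripper's body presses on something with over 40 N, if the wrist force passes 120 N, or if a joint passes its speed limit or range.

## Robot

A 6-joint arm with a two-finger parallel gripper is mounted at the origin on the work surface. World frame = base frame: x ahead of the robot, y to its left, z up, the work surface at z = 0. Lengths are in m, angles in degrees, forces in N, time in s.
With the tool pointing down it reaches from about 0.375 to 0.925 m from the base axis. Payload 5.7 kg.
Tool frame: the origin (TCP) lies midway between the tips of the shut fingers; the grasp point (between the pads) lies 19 mm behind it; z points along the fingers, y is the line along which they close (so a half turn about z gives the same grasp; the last joint's range is limited). The gripper opens to 88 mm and grips with 3 to 60 N. Pads are 20 mm wide; open, the fingers measure 115 mm over their backs; the gripper's body (75 mm by 178 mm) begins 61 mm behind the grasp point.
Start: joints at [67.89, 20.558, 86.54, -0, 72.909, -6.595], TCP at [0.16, 0.578, 0.188] pointing down, gripper open.
Joint ranges: [-170.27, 170.27], [-57.76, 135], [12.27, 136.19], [-55.21, 235.2], [11.17, 155.16], [-170.74, 170.74]. Speed limits (degrees/s): [136.94, 136.94, 180, 180, 180, 180].

## Interface

Orientations are given as a 3x3 rotation matrix whose columns are the frame's x, y, z axes.
In Python, from bench import * gives the robot as it stands. Calls block until the motion is done:
- goto(position, orientation): joint-space move of the TCP to a pose.
- line_to(position, rot=None, vel=0.15, until_force=None): straight line of the TCP; rot=None keeps the orientation; vel is the mean speed in m/s. With until_force (N) it stops when the force on the tool has changed by that much, and returns True; else False.
- set_joints(angles): joint-space move.
- gripper_to(opening, f_grip=None): opening from 0.0 (shut) to 1.0 (fully open); f_grip is the grip in N (None keeps the last); returns when the fingers have stopped.
- dwell(seconds).
- inverse_kinematics(position, orientation): joint angles nearest the present ones, or None.
- observe(): the state.
- snapshot(name): name is "scene" or "side" or "wrist"; returns a dict with "image" (420x560x3 uint8, blue, green, red), "range_z" (420x560 float32, m along the optical axis (not along the pixel's ray), 0 where there is no reading), "vertical_fov" (degrees; the focal length in pixels is half the picture's height over the tangent of half this angle, whatever the lens; pixels are square), "cx", "cy" (the principal point, pixels), "rvec" (rotation vector, rad) and "tvec" (3), from world to camera coordinates, as OpenCV has them. Camera axes: x right, y down, z forward; pixel columns grow to the right and rows downward; lengths in m; the calibration is good to about 2 mm. A picture is of the moment at which its call begins.
A pose or a line that the arm cannot do raises MotionError and nothing moves.
- hand_in(): hands the job in; it is judged then, once.
The state is a dict: "time_s": time; "joint_positions": joint angles; "joint_velocities": joint speeds; "joint_torque": joint torques, N m; "tool_pos": TCP position; "tool_rot": TCP orientation; "force": force on the tool from outside, world axes, zero at the start; "ft_torque": the same for the moment, N m; "width": opening from 0.0 (shut) to 1.0 (fully open); "grip_force": force on a finger pad.
Only numpy, scipy, OpenCV 4.12 (cv2) and the standard library are available. Lean on these libraries where they do the work, as an engineer would, in place of code of your own. Each camera call takes 0.05 s, during which the arm holds its last target. There are 200 camera calls.

## Working session

There is one attempt and no reset: what is moved stays moved. The work goes in short steps, each a Python script; the robot and the scene stay as the last script left them, time stands still between calls to the robot, and variables do not carry over. Pictures are saved under pics/ and viewed, at most 14 in all, crops included, and the job is handed in when it is done.

```bash
ls; mkdir -p pics
python3 - <<'E'
from bench import *
import cv2,numpy as np
for n in ["scene","side"]:
    s=snapshot(n); cv2.imwrite(f"pics/{n}0.png",s["image"]); np.savez(f"{n}0.npz",**s)
    print(n,s["vertical_fov"],s["cx"],s["cy"],s["rvec"],s["tvec"], (s["range_z"]>0).mean())
print(observe()["time_s"])
E
```

```text
pics
scene 52.379099468549406 277.19596484207364 216.83065175255672 [ 1.78315168  1.77658323 -0.68777911] [ 0.06877906 -0.31279059  1.49037232] 0.995969387755102
side 49.37016177132006 274.6163904908167 213.9937597248536 [ 0.14391012 -2.89402101  1.06448848] [0.51552812 0.13948383 1.31191854] 0.9958928571428571
0.1
```

View pics/scene0.png

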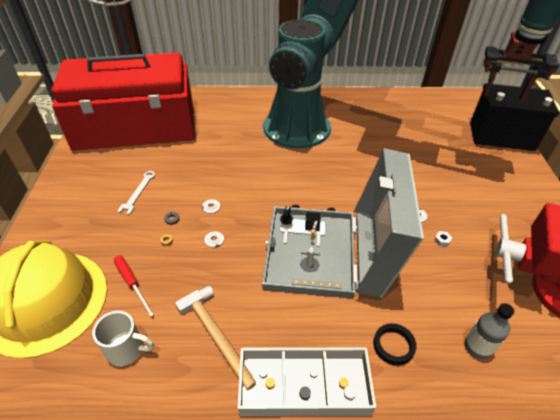

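View pics/side0.png

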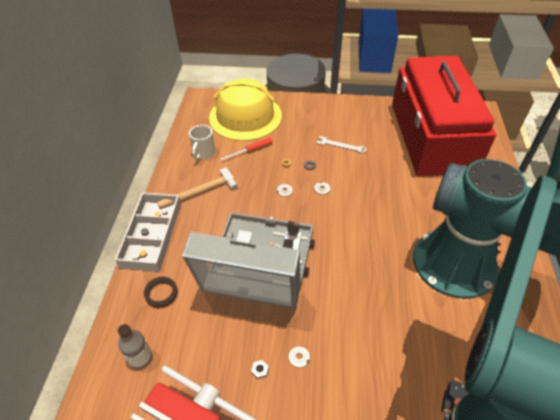

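```bash
cat > h.py <<'E'
from bench import *
import cv2,numpy as np
def cal(s):
    h,w=s["image"].shape[:2]; f=h/2/np.tan(np.radians(float(s["vertical_fov"]))/2)
    R=cv2.Rodrigues(np.asarray(s["rvec"],float))[0]; t=np.asarray(s["tvec"],float)
    K=np.array([[f,0,float(s["cx"])],[0,f,float(s["cy"])],[0,0,1]]); return K,R,t
def cast(s,uv,z):
    K,R,t=cal(s); uv=np.atleast_2d(np.asarray(uv,float))
    d=(np.c_[uv,np.ones(len(uv))]@np.linalg.inv(K).T)@R; c=-R.T@t
    return c+d*((z-c[2])/d[:,2:3])
def proj(s,P):
    K,R,t=cal(s); q=(np.atleast_2d(P)@R.T+t)@K.T; return q[:,:2]/q[:,2:]
def cloud(s):
    K,R,t=cal(s); r=s["range_z"]; v,u=np.indices(r.shape)
    c=np.stack([(u-K[0,2])/K[0,0]*r,(v-K[1,2])/K[0,0]*r,r],-1); return (c-t)@R
def down(yaw): # yaw = world angle of tool y axis (closing line)
    a=np.radians(yaw); y=np.array([np.cos(a),np.sin(a),0]); z=np.array([0,0,-1.]); return np.c_[np.cross(y,z),y,z]
E
python3 - <<'E'
from h import *
S=dict(np.load("scene0.npz")); T=dict(np.load("side0.npz"))
for n,p in dict(keeper=(172,217),sleeve=(166,240),camA=(211,206),camB=(214,239),nut=(443,238),camC=(421,215)).items(): print(n,cast(S,p,.006).round(3))
for n,p in dict(camB=(285,190),camA=(322,188),camC=(299,356),nut=(260,369),sl=(286,163),kp=(310,165)).items(): print(n,cast(T,p,.006).round(3))
print(cast(S,[(265,288),(352,293),(272,208),(355,210)],.028).round(3))
print(observe()["tool_rot"])
W=snapshot("wrist"); K,R,t=cal(W); print((-R.T@t).round(3),R.round(2), K)
o=observe(); print(o["tool_rot"].__class__, inverse_kinematics([0.55,-.2,.35],down(90)))
for y in (90,-90,0,180): print(y,inverse_kinematics([0.55,.1,.35],down(y)))
E
```

```text
keeper [[ 0.434 -0.364  0.006]]
sleeve [[ 0.517 -0.367  0.006]]
camA [[ 0.391 -0.26   0.006]]
camB [[ 0.513 -0.241  0.006]]
nut [[0.509 0.371 0.006]]
camC [[0.425 0.332 0.006]]
camB [[ 0.509 -0.237  0.006]]
camA [[ 0.389 -0.257  0.006]]
camC [[0.423 0.324 0.006]]
nut [[0.515 0.366 0.006]]
sl [[ 0.518 -0.366  0.006]]
kp [[ 0.434 -0.363  0.006]]
[[ 0.682 -0.103  0.028]
 [ 0.696  0.1    0.028]
 [ 0.42  -0.087  0.028]
 [ 0.427  0.143  0.028]]
[[-9.63572878e-01  2.67445263e-01 -5.83038649e-04]
 [ 2.67445857e-01  9.63571653e-01 -1.54374177e-03]
 [ 1.48933092e-04 -1.64343897e-03 -9.99998638e-01]]
[0.084 0.599 0.384] [[ 0.27  0.96 -0.  ]
 [ 0.92 -0.26  0.29]
 [ 0.28 -0.08 -0.96]] [[324.81421715   0.         281.32000949]
 [  0.         324.81421715 211.22279528]
 [  0.           0.           1.        ]]
<class 'numpy.ndarray'> [-2.67442470e+01  1.35682972e+01  7.41045218e+01 -2.54444375e-14
  9.23271810e+01 -1.16744247e+02]
90 [ 3.22502043e+00  1.11510073e+01  7.72449951e+01 -2.54444375e-14
  9.16039977e+01 -8.67749796e+01]
-90 [ 3.22502043e+00  1.11510073e+01  7.72449951e+01 -2.54444375e-14
  9.16039977e+01  9.32250204e+01]
0 [ 3.22502043e+00  1.11510073e+01  7.72449951e+01 -2.54444375e-14
  9.16039977e+01  3.22502043e+00]
180 None
```

Run:
```python
from h import *
def go(p,yaw):
    goto(p,down(yaw)); 
go([.36,.34,.40],90); a=snapshot("wrist")
go([.52,.02,.42],90); b=snapshot("wrist")
go([.40,-.28,.35],90); c=snapshot("wrist")
for n,s in zip("abc",(a,b,c)): np.savez(f"w_{n}.npz",**s)
cv2.imwrite("pics/w_b.png",b["image"])
cv2.imwrite("pics/w_ac.png",cv2.resize(np.hstack([a["image"],c["image"]]),(800,300)))
print(observe()["time_s"],observe()["tool_pos"])
```

```text
4.2917 [ 0.40088263 -0.27918251  0.35037485]
```

View pics/w_b.png

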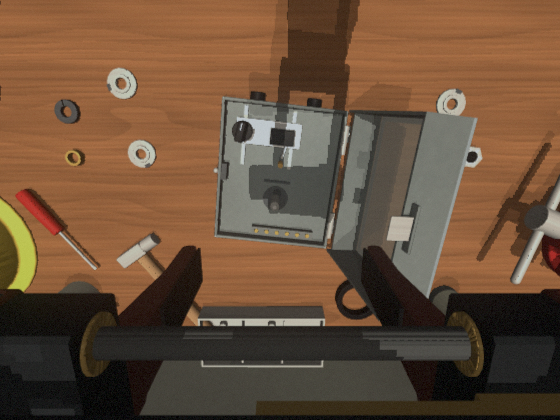

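View pics/w_ac.png

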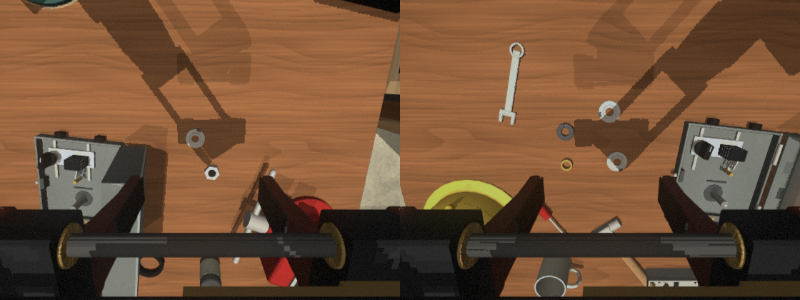

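Run:
```python
from h import *
for n in "bc":
    s=dict(np.load(f"w_{n}.npz")); C=cloud(s); print("cam",n)
    for m,p in dict(keeper=(.434,-.364),sleeve=(.517,-.367),camA=(.390,-.259),camB=(.511,-.239),camC=(.424,.328),nut=(.512,.369)).items():
        d=np.hypot(C[...,0]-p[0],C[...,1]-p[1]); q=(d<.045); 
        if not q.any(): continue
        z=C[...,2]; bg=z[q&(d>.037)]; 
        k=q&(z>.0035)
        P=C[k]; (cx,cy),r=cv2.minEnclosingCircle(P[:,:2].astype(np.float32))
        print(m,bg.mean().round(4),bg.std().round(4),k.sum(),"zq",np.quantile(P[:,2],[.1,.5,.9,.99]).round(4),"mean",P[:,:2].mean(0).round(4),"circ",round(cx,4),round(cy,4),round(r,4))
    Q=C[(C[...,0]>.42)&(C[...,0]<.72)&(C[...,1]>-.12)&(C[...,1]<.10)&(C[...,2]>.032)]
    print(np.histogram(Q[:,2],bins=np.arange(.03,.13,.004)))
    sh=Q[(Q[:,0]>.54)&(Q[:,2]>.03)]; print("shaft",len(sh),sh.mean(0).round(4),sh.max(0).round(4),sh.min(0).round(4))
    np.save(f"Q{n}.npy",Q)
```

```text
cam b
keeper 0.0004 0.001 413 zq [0.0075 0.01   0.0115 0.0127] mean [ 0.4363 -0.3622] circ 0.4326 -0.3551 0.0306
sleeve 0.0003 0.001 202 zq [0.0057 0.0129 0.015  0.0167] mean [ 0.5181 -0.3627] circ 0.5259 -0.372 0.0267
camA 0.0004 0.001 657 zq [0.0049 0.0068 0.0099 0.0114] mean [ 0.389  -0.2585] circ 0.3818 -0.2532 0.0357
camB 0.0003 0.0011 536 zq [0.005  0.0068 0.0095 0.0109] mean [ 0.5109 -0.2388] circ 0.5104 -0.2357 0.0397
camC 0.0007 0.0011 555 zq [0.0054 0.0073 0.0104 0.0118] mean [0.4195 0.3237] circ 0.423 0.3334 0.0351
nut 0.0008 0.001 251 zq [0.0176 0.019  0.0203 0.0212] mean [0.5156 0.373 ] circ 0.5157 0.3703 0.02
(array([  2,  13, 150,  21,  13,  31,  70, 365,  48, 106, 113,   0,   0,
         0,   0,   0,   0,   0,   0,   0,   0,   0,   0,   0]), array([0.03 , 0.034, 0.038, 0.042, 0.046, 0.05 , 0.054, 0.058, 0.062,
       0.066, 0.07 , 0.074, 0.078, 0.082, 0.086, 0.09 , 0.094, 0.098,
       0.102, 0.106, 0.11 , 0.114, 0.118, 0.122, 0.126]))
shaft 97 [0.5937 0.0089 0.0609] [0.6037 0.0154 0.0724] [0.5883 0.0012 0.0328]
cam c
keeper 0.0474 0.1392 471 zq [0.0089 0.0105 0.4615 0.4673] mean [ 0.4318 -0.3575] circ 0.4306 -0.3578 0.038
sleeve 0.0004 0.001 178 zq [0.0061 0.0135 0.015  0.0161] mean [ 0.517  -0.3643] circ 0.5173 -0.3754 0.0257
camA 0.4268 0.1577 31787 zq [0.437  0.4831 0.4938 0.4994] mean [ 0.3788 -0.2473] circ 0.3805 -0.2595 0.0431
camB 0.0005 0.0009 560 zq [0.0053 0.0069 0.0098 0.0114] mean [ 0.5105 -0.2404] circ 0.5064 -0.2362 0.0316
(array([ 42,  88, 194, 114,  92, 123, 119, 425,  78, 132, 119,   0,   0,
         0,   0,   0,   0,   0,   0,   0,   0,   0,   0,   0]), array([0.03 , 0.034, 0.038, 0.042, 0.046, 0.05 , 0.054, 0.058, 0.062,
       0.066, 0.07 , 0.074, 0.078, 0.082, 0.086, 0.09 , 0.094, 0.098,
       0.102, 0.106, 0.11 , 0.114, 0.118, 0.122, 0.126]))
shaft 188 [0.5933 0.0052 0.0552] [0.6032 0.0152 0.0712] [ 5.877e-01 -2.000e-04  3.210e-02]
```

Run:
```python
from h import *
goto([.525,.01,.27],down(94)); s=snapshot("wrist"); np.savez("w_d.npz",**s)
cv2.imwrite("pics/w_d.png",s["image"])
C=cloud(s); 
m=(C[...,0]>.42)&(C[...,0]<.72)&(C[...,1]>-.12)&(C[...,1]<.09)
for lo,hi in ((.0665,.08),(.045,.064)):
    q=m&(abs(C[...,0]-.594)<.025)&(abs(C[...,1]-.008)<.025)&(C[...,2]>lo)&(C[...,2]<hi); P=C[q]; print(len(P),P.mean(0).round(4),P.max(0).round(4),P.min(0).round(4))
b=m&(C[...,0]<.56)&(C[...,2]>.05); n,l,st,ce=cv2.connectedComponentsWithStats(b.astype(np.uint8))
for i in range(1,n):
    if st[i,4]<30: continue
    P=C[l==i]; zt=np.quantile(P[:,2],.95); T=P[P[:,2]>zt-.006][:,:2]; print(st[i],zt.round(4),cv2.minAreaRect((T*1000).astype(np.float32)))
B=dict(np.load("w_b.npz"));P=cast(B,[(222,97),(347,112),(217,236),(325,247)],.028); print(P.round(4)); 
print([np.degrees(np.arctan2(*(P[j]-P[i])[1::-1])) for i,j in ((0,2),(1,3),(0,1),(2,3))], observe()["time_s"])
```

```text
66 [0.5955 0.0085 0.0691] [0.6032 0.0147 0.0717] [0.5903 0.0028 0.0667]
56 [0.5904 0.0087 0.0549] [0.5951 0.016  0.0639] [0.5885 0.001  0.0456]
[229 116  20  30 375] 0.0718 ((456.8842468261719, -32.182037353515625), (27.523239135742188, 69.53822326660156), 38.53487014770508)
[276 128  38  43 799] 0.0618 ((478.2393493652344, 17.400592803955078), (54.940338134765625, 43.64863586425781), 61.64964294433594)
[286 176   7   7  42] 0.0561 ((487.4923095703125, 13.496626853942871), (84.96723175048828, 7.976839542388916), 8.063070297241211)
[    0   246   560   174 56027] 0.4149 ((478.4809265136719, 3.064220428466797), (64.38761138916016, 127.29476165771484), 6.9082136154174805)
[[ 0.4125 -0.0804  0.028 ]
 [ 0.437   0.1351  0.028 ]
 [ 0.6668 -0.1033  0.028 ]
 [ 0.6897  0.1068  0.028 ]]
[np.float64(-5.1269325887501225), np.float64(-6.380264814093476), np.float64(83.53557696594031), np.float64(83.76497728587171)] 5.575
```

View pics/w_d.png

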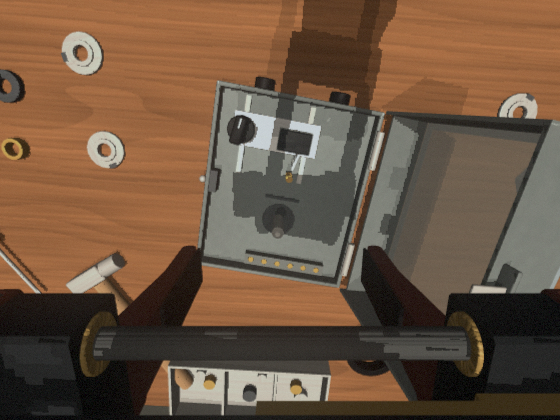

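```bash
cat >> h.py <<'E'
YAW=83.9; XH=np.array([np.cos(np.radians(YAW-90)),np.sin(np.radians(YAW-90))]); YH=np.array([-XH[1],XH[0]])
R0=down(YAW); SH=np.array([.596,.0088]); HT=dict(sleeve=.014,cam=.009,keeper=.010)
def look(g,h,z=.17,lo=.0035,move=True):
    g=np.array(g,float)
    for k in range(2):
        if move: goto([*(g-.05*XH),z],R0); dwell(.15)
        s=snapshot("wrist"); C=cloud(s)
        m=(np.hypot(C[...,0]-g[0],C[...,1]-g[1])<.055)&(C[...,2]>lo)&(C[...,2]<h+.006)
        n,l,st,_=cv2.connectedComponentsWithStats(m.astype(np.uint8))
        if n<2: print("nothing"); return None,s
        i=1+np.argmax(st[1:,4]); P=C[l==i]; T=P[P[:,2]>h-.0018][:,:2]
        c=np.array(cv2.minAreaRect(T.astype(np.float32)*1000)[0])/1000; me=T.mean(0)
        print("look",st[i,4],me.round(4),c.round(4),"extent",np.ptp(P,0).round(4))
        if np.hypot(*(me-g))<.012: break
        g=me
    return me,s
def pick(g,kind,opening,z=.002,zt=.2,f=30):
    gripper_to(opening)
    c,s=look(g,HT[kind])
    if c is None: return False
    line_to([*c,.05],R0,vel=.25); line_to([*c,z],vel=.08,until_force=6)
    print("z",observe()["tool_pos"].round(4)); gripper_to(0,f); w=observe()["width"]
    line_to([*c,zt],vel=.2); o=observe(); print("grip mm",w*88,o["width"]*88,o["grip_force"],o["time_s"]); return o["width"]*88
def place(base,opening,zt=.16,z=.002,sh=None,over=.003):
    sh=SH if sh is None else sh
    line_to([*sh,zt],R0,vel=.25); line_to([*sh,.09+z],vel=.2); o=observe();print("pre w",o["width"]*88)
    hit=line_to([*sh,base+z-over],vel=.05,until_force=8); o=observe()
    print("hit",hit,o["tool_pos"].round(4),"want z",base+z,o["force"].round(1),o["width"]*88); return o["tool_pos"][2]-base-z
def release(opening):
    gripper_to(opening); p=observe()["tool_pos"]; line_to([p[0],p[1],.16],vel=.2); print(observe()["time_s"])
E
python3 - <<'E'
from h import *
goto([.47,-.36,.2],R0)
w=pick((.517,-.364),"sleeve",.6)
if w and abs(w-30)<2:
    e=place(.006,.6)
    if abs(e)<.004: release(.6)
E
```

```text
look 385 [ 0.5177 -0.3645] [ 0.5178 -0.3646] extent [0.0291 0.0297 0.0122]
z [ 0.5177 -0.3645  0.0018]
grip mm 0.19423672876778053 0.4625698801707646 0.0 11.6333
```

Run:
```python
from h import *
gripper_to(.6); c,s=look((.5177,-.3645),.014)
cv2.imwrite("pics/w_e.png",s["image"]); print(observe()["width"],observe()["tool_rot"].round(3).tolist())
if c is not None: print(proj(s,[*c,.014]))
```

```text
look 383 [ 0.5177 -0.3647] [ 0.5179 -0.3646] extent [0.0299 0.0293 0.0123]
0.5980713301349155 [[-0.994, 0.106, 0.002], [0.106, 0.994, -0.002], [-0.002, -0.001, -1.0]]
[[282.25500276 229.02963409]]
```

View pics/w_e.png

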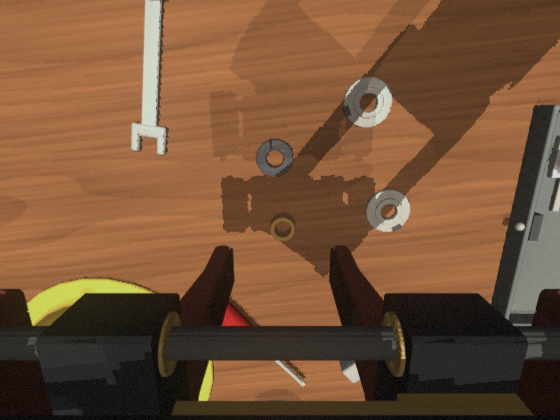

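Run:
```python
from h import *
s=snapshot("wrist"); C=cloud(s); o=observe(); p=o["tool_pos"]; R=o["tool_rot"]
L=(C-p)@R; m=(C[...,2]>.1)&(np.abs(L[...,0])<.05)&(np.abs(L[...,1])<.08)&(L[...,2]>-.07)
rows=np.where(m)
for side in (-1,1):
    Q=L[m&(np.sign(L[...,1])==side)]; print(side,len(Q),"tip max z",Q[:,2].max().round(4)); T=Q[Q[:,2]>Q[:,2].max()-.012]; print(T.min(0).round(4),T.max(0).round(4))
print(proj(s,[p,p-R[:,2]*.019]))
S=snapshot("scene"); cv2.imwrite("pics/s1.png",cv2.resize(S["image"][120:330,100:380],None,fx=2.8,fy=2.8)); print(p, proj(S,[p]))
```

```text
-1 1057 tip max z -0.0345
[-0.0096 -0.0356 -0.0465] [ 0.0121 -0.0265 -0.0345]
1 1063 tip max z -0.035
[-0.0098  0.0256 -0.0469] [ 0.012   0.0348 -0.035 ]
[[282.01776083 240.817273  ]
 [282.09338986 252.75425737]]
[ 0.4693428  -0.35993317  0.17080145] [[160.00116711 181.65104218]]
```

View pics/s1.png

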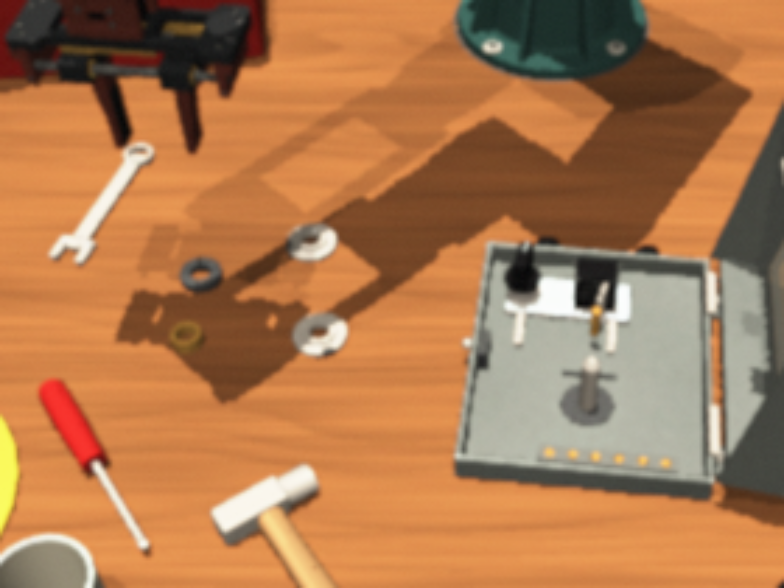

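Run:
```python
from h import *
for w in (0,.3,.6,1.):
    gripper_to(w); s=snapshot("wrist"); C=cloud(s); o=observe(); p=o["tool_pos"]; R=o["tool_rot"]
    L=(C-p)@R; m=(C[...,2]>.1)&(np.abs(L[...,0])<.05)&(np.abs(L[...,1])<.08)&(L[...,2]>-.1)
    Q=L[m]; T=Q[Q[:,2]>Q[:,2].max()-.012]; print(w,o["width"],Q[:,2].max().round(4),T.min(0).round(4),T.max(0).round(4))
gripper_to(0); line_to([.48,-.30,.05],R0); print(line_to([.48,-.30,-.03],vel=.03,until_force=6)); o=observe(); print(o["tool_pos"],o["force"],o["time_s"])
line_to([.48,-.30,.1])
```

```text
0 0.00888879588172033 -0.034 [ 0.0094 -0.0094 -0.046 ] [ 0.0123  0.0088 -0.034 ]
0.3 0.29933022086996175 -0.0345 [-0.0095 -0.0223 -0.0465] [ 0.0123  0.0217 -0.0345]
0.6 0.5992635823447766 -0.0338 [-0.0096 -0.0354 -0.0458] [ 0.0122  0.0349 -0.0338]
1.0 1.0002553087105424 -0.0341 [-0.0099 -0.0532 -0.0461] [ 0.0123  0.0527 -0.0341]
False
[ 0.48007128 -0.30005697 -0.02990615] [-0.2598899  -0.47855229 -0.04595522] 21.4417
```

Run:
```python
from h import *
line_to([.48,-.30,-.02],vel=.15); print(line_to([.48,-.30,-.045],vel=.015,until_force=4)); o=observe(); print(o["tool_pos"],o["force"],o["time_s"])
line_to([.48,-.30,.1])
```

```text
True
[ 0.47992583 -0.29995426 -0.03433151] [0.22349161 0.2452059  5.49405972] 24.4
```

Run:
```python
from h import *
s=snapshot("wrist"); C=cloud(s); o=observe(); L=(C-o["tool_pos"])@o["tool_rot"]; r=s["range_z"]
for v in range(240,420,10): print(v,[ (L[v,u]*1000).round(0).astype(int).tolist() for u in (60,140,230,282)])
```

```text
240 [[-38, -216, 98], [-39, -138, 98], [-37, -50, 93], [-39, 0, 99]]
250 [[-49, -218, 97], [-49, -140, 99], [-44, -49, 85], [10, 0, -38]]
260 [[-60, -220, 98], [-60, -141, 99], [-54, -49, 85], [10, 0, -50]]
270 [[-71, -222, 98], [-71, -142, 98], [-71, -52, 98], [10, 0, -62]]
280 [[-82, -225, 98], [-82, -144, 98], [-82, -52, 98], [7, 0, -64]]
290 [[-94, -228, 100], [-94, -145, 99], [-93, -53, 98], [2, 0, -65]]
300 [[-105, -229, 97], [-105, -146, 97], [33, -14, -124], [-2, 0, -67]]
310 [[-117, -232, 98], [-117, -148, 98], [33, -13, -128], [-7, 0, -68]]
320 [[-128, -233, 97], [-129, -150, 98], [34, -12, -133], [-129, 0, 98]]
330 [[30, -54, -131], [29, -35, -130], [34, -12, -137], [28, 0, -129]]
340 [[28, -53, -132], [28, -34, -133], [32, -12, -138], [27, 0, -132]]
350 [[26, -53, -133], [25, -34, -132], [30, -11, -139], [25, 0, -132]]
360 [[23, -53, -134], [22, -35, -132], [29, -11, -140], [22, 0, -133]]
370 [[-170, -225, 72], [-194, -158, 98], [26, -12, -140], [-194, 0, 99]]
380 [[-175, -221, 64], [-208, -160, 99], [23, -12, -139], [-207, 0, 97]]
390 [[-179, -216, 56], [-220, -161, 97], [20, -12, -140], [-222, 0, 98]]
400 [[-183, -213, 49], [-230, -160, 93], [17, -12, -139], [20, 0, -142]]
410 [[20, -47, -144], [20, -30, -144], [20, -11, -144], [19, 0, -143]]
```

```bash
sed -i 's/z=\.002/z=-.032/g; s/\[\*c,\.05\]/[*c,.02]/; s/\[\*sh,\.09+z\]/[*sh,.09+z]/; s/zt=\.16/zt=.10/; s/\.16\],vel=\.2)/.10],vel=.2)/; s/zt=\.2,/zt=.12,/; s/z=\.17,/z=.13,/' h.py; grep -n "z=" h.py
python3 - <<'E'
from h import *
w=pick((.5177,-.3646),"sleeve",.6)
if w and abs(w-30)<2:
    e=place(.006,.6)
    if abs(e)<.004: release(.6)
E
```

```text
17:    a=np.radians(yaw); y=np.array([np.cos(a),np.sin(a),0]); z=np.array([0,0,-1.]); return np.c_[np.cross(y,z),y,z]
20:def look(g,h,z=.13,lo=.0035,move=True):
34:def pick(g,kind,opening,z=-.032,zt=.12,f=30):
41:def place(base,opening,zt=.10,z=-.032,sh=None,over=.003):
look 494 [ 0.5177 -0.3644] [ 0.518  -0.3642] extent [0.0296 0.029  0.0128]
z [ 0.5178 -0.3645 -0.0321]
grip mm 29.314932376002044 28.98383584659321 29.99974918551743 29.8583
pre w 30.362789144238473
hit True [ 0.5958  0.0089 -0.0255] want z -0.026000000000000002 [-0.8 -0.2  4.3] 29.36444482442981
34.775
```

```bash
cat >> h.py <<'E'
def stack_check():
    goto([*(SH-.06*XH),.12],R0); dwell(.15); s=snapshot("wrist"); C=cloud(s); d=np.hypot(*(C[...,:2]-SH).transpose(2,0,1))
    q=C[(d>.0105)&(d<.0145)&(C[...,2]>.008)]; f=C[(d>.018)&(d<.024)]
    print("hub z",np.quantile(q[:,2],[.1,.5,.9]).round(4) if len(q) else None,"disc z",np.quantile(f[:,2],[.1,.5,.9]).round(4)); return s
E
python3 - <<'E'
from h import *
stack_check()
w=pick((.5108,-.2395),"cam",.85,z=-.0325)
if w and abs(w-52)<2:
    e=place(.020,.85,z=-.0325)
    if abs(e)<.004: release(.75); stack_check()
E
```

```text
hub z [0.0135 0.0201 0.021 ] disc z [0.0062 0.0072 0.0081]
look 1530 [ 0.511  -0.2397] [ 0.5104 -0.24  ] extent [0.0516 0.0507 0.0077]
z [ 0.5112 -0.2399 -0.0323]
grip mm 50.23300205509029 50.153202587710965 29.999831062741578 39.9917
pre w 50.55394882725389
hit True [ 0.5957  0.0088 -0.0122] want z -0.0125 [-1.  -0.8  5.8] 50.38988202912552
44.0167
hub z [0.0286 0.0294 0.0303] disc z [0.0071 0.0262 0.0272]
```

Run:
```python
from h import *
w=pick((.3895,-.2585),"cam",.85,z=-.0325)
if w and abs(w-51)<2:
    e=place(.029,.85,z=-.0325)
    if abs(e)<.004:
        release(.75); s=stack_check(); cv2.imwrite("pics/w_f.png",s["image"])
```

```text
look 1526 [ 0.3879 -0.2603] [ 0.3894 -0.2594] extent [0.0509 0.0517 0.0077]
z [ 0.3881 -0.2605 -0.0321]
grip mm 50.7653776828481 50.80429357239363 29.99989276751876 49.3083
pre w 50.40289447137368
hit True [ 0.5956  0.0088 -0.0033] want z -0.0034999999999999996 [-0.2  0.6  5.8] 50.50611216005247
53.4417
hub z [0.0376 0.0384 0.0392] disc z [0.0071 0.0352 0.0361]
```

Run:
```python
import h
from h import *
line_to([*SH,.28],vel=.25)
X,R=h.XH,h.R0
h.R0=down(-6); h.XH=-np.array([np.cos(np.radians(84)),np.sin(np.radians(84))])
goto([*(np.array([.423,.326])-.05*h.XH),.28],h.R0)
w=pick((.423,.326),"cam",.85,z=-.0325,zt=.28)
if w and abs(w-51)<2:
    h.XH,h.R0=X,R
    goto([*SH,.28],R); 
    e=place(.038,.85,z=-.0325)
    if abs(e)<.004: release(.75); s=stack_check(); cv2.imwrite("pics/w_f.png",s["image"])
```

```text
look 1498 [0.4223 0.3248] [0.4219 0.3239] extent [0.051  0.0509 0.008 ]
z [ 0.4226  0.325  -0.0323]
grip mm 50.84772518888286 50.91549667605833 29.999729990959167 61.7167
pre w 50.60184400709513
hit True [0.5955 0.0089 0.0057] want z 0.005499999999999998 [-1.4 -0.4  7.1] 50.531293444504
66.8917
hub z [0.0466 0.0474 0.0482] disc z [0.0074 0.0442 0.0452]
```

Run:
```python
from h import *
w=pick((.434,-.362),"keeper",.8)
if w and abs(w-41)<2:
    e=place(.047,.8)
    if abs(e)<.004: release(.65); s=stack_check(); cv2.imwrite("pics/w_f.png",s["image"]); np.savez("w_f.npz",**s)
```

```text
look 982 [ 0.4353 -0.3645] [ 0.4358 -0.3648] extent [0.0411 0.0411 0.0099]
z [ 0.4355 -0.3647 -0.0319]
grip mm 40.73001999710413 40.61661427564818 29.99990636802977 72.375
pre w 40.594960843717615
hit True [0.5953 0.0089 0.015 ] want z 0.015 [-0.   0.2  7.1] 40.48771894973279
76.3667
hub z [0.0567 0.0573 0.0582] disc z [0.0072 0.0453 0.0575]
```

View pics/w_f.png

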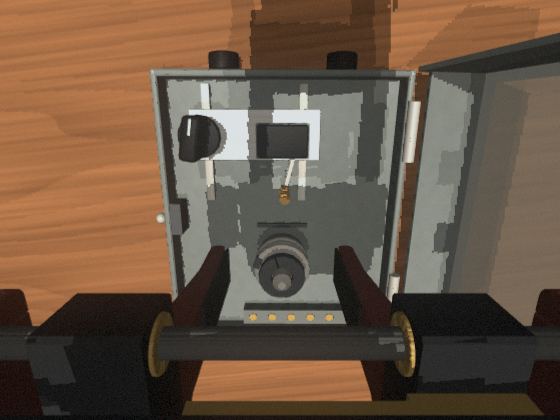

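Run:
```python
from h import *
s=dict(np.load("w_f.npz")); C=cloud(s); D=C[...,:2]-SH; hx=D@XH; hy=D@YH; z=C[...,2]
def box(n,m):
    P=np.c_[hx[m],hy[m],z[m]]; print(n,m.sum(),"q",np.quantile(P,[.02,.5,.98],axis=0).round(4).tolist())
b=(hx>-.2)&(hx<-.06)&(z<.1)
box("block",b&(hy>-.035)&(hy<.035)&(z>.055))
k=b&(hy<-.04)&(hy>-.11)&(z>.05); box("knob",k)
t=k&(z>.068); P=np.c_[hx[t],hy[t]].astype(np.float32)*1000; print(t.sum(),cv2.minAreaRect(P),P.mean(0))
box("wall",(hx<-.15)&(hx>-.2)&(abs(hy)<.05)&(z>.02)&(z<.1))
```

```text
block 1892 q [[-0.1315, -0.0195, 0.0562], [-0.1189, 0.0009, 0.0603], [-0.1056, 0.0205, 0.0618]]
knob 1076 q [[-0.1368, -0.0762, 0.0517], [-0.1217, -0.0669, 0.0698], [-0.1049, -0.0606, 0.0718]]
805 ((-120.73978424072266, -69.03645324707031), (14.273592948913574, 33.550628662109375), 81.1854248046875) [-121.19696  -68.93099]
wall 1587 q [[-0.1872, -0.049, 0.021], [-0.1726, -0.0039, 0.0275], [-0.1683, 0.0491, 0.0296]]
```

Run:
```python
from h import *
H=lambda x,y,z:[*(SH+x*XH+y*YH),z]
gripper_to(.7); goto(H(-.1185,.0005,.07),R0); line_to(H(-.1185,.0005,.005),vel=.1,until_force=6); print(observe()["tool_pos"])
gripper_to(0,20); print(observe()["width"]*88,observe()["grip_force"])
hit=line_to(H(-.1185+.043,.0005,.005),vel=.03,until_force=12); o=observe(); print(hit,(o["tool_pos"][:2]-SH)@np.c_[XH,YH],o["force"],o["width"]*88)
gripper_to(.65); p=o["tool_pos"]; line_to([p[0],p[1],.09],vel=.15)
goto(H(-.145,-.03,.13),R0); dwell(.15); s=snapshot("wrist"); np.savez("w_g.npz",**s)
cv2.imwrite("pics/w_g.png",s["image"])
C=cloud(s); D=C[...,:2]-SH; hx=D@XH; hy=D@YH; z=C[...,2]
b=(hx>-.2)&(hx<-.04)&(z<.1)
m=b&(hy>-.035)&(hy<.035)&(z>.055); print("block",np.quantile(hx[m],[.02,.5,.98]).round(4))
t=b&(hy<-.04)&(hy>-.11)&(z>.068); P=np.c_[hx[t],hy[t]].astype(np.float32)*1000; print(t.sum(),cv2.minAreaRect(P),P.mean(0),observe()["time_s"])
```

```text
[0.47911278 0.02179535 0.00540433]
40.325819237129295 19.997373819351196
True [-0.08025342  0.0003783 ] [-0.32971239 -0.47840002  4.86861526] 40.31928582292549
block [-0.0939 -0.0823 -0.0682]
497 ((-83.30004119873047, -69.52324676513672), (13.696004867553711, 33.6887092590332), 81.31188201904297) [-83.97237 -69.24031] 81.9667
```

Run:
```python
from h import *
H=lambda x,y,z:[*(SH+x*XH+y*YH),z]
gripper_to(.65); goto(H(-.081,.0005,.07),R0); line_to(H(-.081,.0005,.005),vel=.1,until_force=6)
gripper_to(0,25); o=observe(); print(o["tool_pos"],o["width"]*88,o["force"])
F0=o["force"]
for d in np.arange(-.079,-.070,.0015):
    hit=line_to(H(d,.0005,.005),vel=.02,until_force=15); o=observe(); print(hit,((o["tool_pos"][:2]-SH)@np.c_[XH,YH]).round(4),(o["force"]-F0).round(1),o["width"]*88)
    if hit or abs((o["force"]-F0)[0])>14: break
gripper_to(.65); p=o["tool_pos"]; line_to([p[0],p[1],.09],vel=.15)
goto(H(-.145,-.03,.13),R0); dwell(.15); s=snapshot("wrist"); np.savez("w_g.npz",**s)
cv2.imwrite("pics/w_g.png",s["image"])
C=cloud(s); D=C[...,:2]-SH; hx=D@XH; hy=D@YH; z=C[...,2]
b=(hx>-.2)&(hx<-.04)&(z<.1)
m=b&(hy>-.035)&(hy<.035)&(z>.055); print("block",np.quantile(hx[m],[.02,.5,.98]).round(4))
t=b&(hy<-.04)&(hy>-.11)&(z>.068); P=np.c_[hx[t],hy[t]].astype(np.float32)*1000; print(t.sum(),cv2.minAreaRect(P),P.mean(0),observe()["time_s"])
```

```text
[0.5159894  0.01778287 0.0055276 ] 40.371296927698175 [-0.8405508  -1.8113148   5.57304459]
False [-0.0807  0.0004] [-5.1  0.1  6.2] 39.7322364957157
False [-0.0807  0.0004] [-8.   0.6  8.4] 39.731315842316434
False [-0.0806  0.0004] [-10.5   1.3  11.9] 40.092655898401006
False [-0.0805  0.0004] [-12.4   1.5  15.7] 40.25824767925382
False [-0.0803  0.0004] [-15.4   1.2  17.3] 39.62288192030055
block [-0.0937 -0.0823 -0.0688]
497 ((-83.2267837524414, -69.54186248779297), (13.638521194458008, 33.54755401611328), 80.73426055908203) [-83.842674 -69.3294  ] 86.9417
```

View pics/w_g.png

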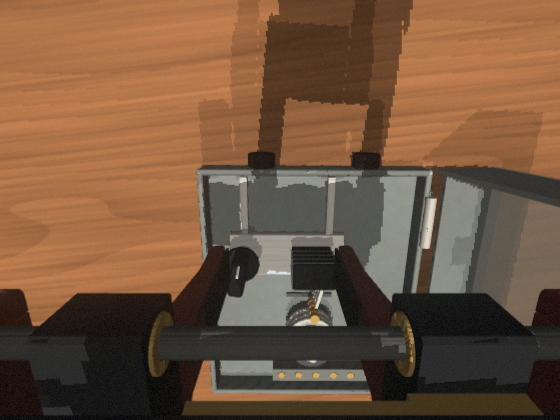

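Run:
```python
from h import *
H=lambda x,y,z:[*(SH+x*XH+y*YH),z]
k=(-.082,-.0695); y0=75
gripper_to(.42); goto(H(*k,.09),down(y0)); line_to(H(*k,.022),vel=.1,until_force=6); gripper_to(0,45); o=observe(); print(o["tool_pos"],o["width"]*88)
p=H(*k,.022)
for a in range(8,83,8):
    line_to(p,down(y0-a),vel=.15); o=observe(); print(a,o["ft_torque"].round(2),o["force"].round(1),round(o["width"]*88,1),o["joint_positions"][5].round(1))
gripper_to(.42); line_to([*p[:2],.09],vel=.15)
goto(H(-.145,-.03,.13),R0); dwell(.15); s=snapshot("wrist"); np.savez("w_h.npz",**s)
C=cloud(s); D=C[...,:2]-SH; hx=D@XH; hy=D@YH; z=C[...,2]
b=(hx>-.2)&(hx<-.04)&(z<.1)
m=b&(hy>-.035)&(hy<.035)&(z>.055); print("block",np.quantile(hx[m],[.02,.5,.98]).round(4))
t=b&(hy<-.04)&(hy>-.11)&(z>.068); P=np.c_[hx[t],hy[t]].astype(np.float32)*1000; print(t.sum(),cv2.minAreaRect(P),P.mean(0),observe()["time_s"])
```

```text
[ 0.50736845 -0.05180269  0.02234116] 13.696729734644375
8 [-0.29  0.18 -0.07] [-1.4 -1.8  5.7] 13.7 -80.7
16 [-0.42  0.22 -0.12] [-1.6 -2.   5.9] 13.6 -72.8
24 [-0.47  0.23 -0.14] [-1.5 -2.1  6. ] 13.5 -64.8
32 [-0.61  0.28 -0.16] [-0.5 -1.7  6.1] 13.5 -56.8
40 [-0.59  0.32 -0.14] [-2.2 -2.3  7.5] 13.6 -48.8
48 [-0.65  0.44 -0.15] [-1.9 -3.4  7. ] 13.8 -40.8
56 [-0.63  0.41 -0.15] [-2.6 -3.6  7.7] 13.4 -32.8
64 [-0.71  0.52 -0.2 ] [-2.7 -3.8  8.4] 13.7 -24.8
72 [-0.68  0.53 -0.12] [-3.4 -3.3  8.5] 13.6 -16.8
80 [-0.93  0.58  0.8 ] [-3.2 -5.   8.1] 13.9 -8.8
block [-0.0939 -0.0821 -0.0684]
102 ((-84.5093765258789, -56.0551643371582), (7.041498184204102, 13.590182304382324), 83.57969665527344) [-84.72394 -56.48066] 94.8417
```

Run:
```python
from h import *
H=lambda x,y,z:[*(SH+x*XH+y*YH),z]
goto(H(-.165,-.07,.16),R0); dwell(.15); s=snapshot("wrist"); np.savez("w_h.npz",**s); cv2.imwrite("pics/w_h.png",s["image"])
C=cloud(s); D=C[...,:2]-SH; hx=D@XH; hy=D@YH; z=C[...,2]
b=(hx>-.2)&(hx<-.04)&(z<.1)
t=b&(hy<-.035)&(hy>-.11)&(z>.067); P=np.c_[hx[t],hy[t]].astype(np.float32)*1000; print(t.sum(),cv2.minAreaRect(P),P.mean(0),observe()["time_s"])
# cover geometry in housing frame
S=snapshot("scene"); C=cloud(S); D=C[...,:2]-SH; hx=D@XH; hy=D@YH; z=C[...,2]
m=(hx>-.18)&(hx<.09)&(hy>.1)&(hy<.32)&(z>.04)
for lo in np.arange(.04,.32,.03):
    q=m&(z>lo)&(z<lo+.03)
    if q.sum()>5: print(round(lo,2),q.sum(),np.quantile(hx[q],[.02,.98]).round(3),np.quantile(hy[q],[.02,.5,.98]).round(3))
```

```text
431 ((-83.2391357421875, -69.87541961669922), (13.588266372680664, 33.73728942871094), 6.1407151222229) [-83.9715   -69.807236] 95.375
0.04 609 [-0.175  0.089] [0.114 0.16  0.178]
0.07 635 [-0.175  0.089] [0.12  0.165 0.183]
0.1 547 [-0.175  0.089] [0.125 0.161 0.186]
0.13 390 [-0.175  0.089] [0.129 0.154 0.193]
0.16 409 [-0.175  0.089] [0.135 0.16  0.199]
0.19 410 [-0.176  0.089] [0.14  0.164 0.205]
0.22 2335 [-0.172  0.089] [0.149 0.184 0.211]
0.25 453 [-0.167  0.084] [0.133 0.153 0.165]
```

View pics/w_h.png

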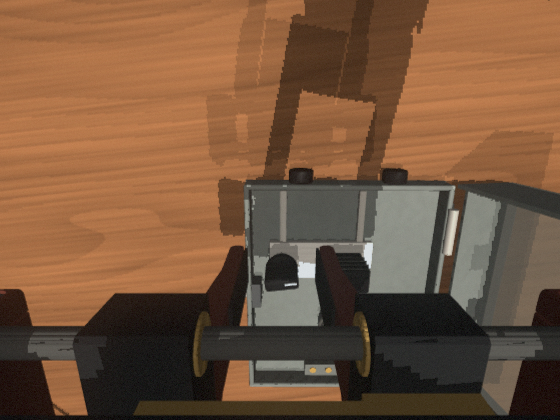

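Run:
```python
from h import *
H=lambda x,y,z:[*(SH+x*XH+y*YH),z]
R=down(-6.1)
p=observe()["tool_pos"]; line_to([p[0],p[1],.30],vel=.25); gripper_to(0,30)
goto(H(-.045,.27,.30),R); line_to(H(-.045,.27,.168),vel=.15)
print(line_to(H(-.045,.09,.168),vel=.06,until_force=25)); o=observe(); print(((o["tool_pos"][:2]-SH)@np.c_[XH,YH]).round(4),o["force"],o["time_s"])
line_to(H(-.045,.09,.25),vel=.2); goto(H(-.045,-.094,.20),R); dwell(2.5)
S=snapshot("scene"); cv2.imwrite("pics/s2.png",S["image"]); C=cloud(S); D=C[...,:2]-SH; hx=D@XH; hy=D@YH; z=C[...,2]
for y in (-.1,-.05,0,.05):
    q=(abs(hy-y)<.015)&(hx>0.045)&(hx<.088)&(z>.03)&(z<.3); print(y,q.sum(),np.median(z[q]).round(4))
print(observe()["time_s"])
```

```text
False
[-0.045   0.0902] [ 0.08865624 -0.56532699  0.17982377] 102.9083
-0.1 359 0.1015
-0.05 399 0.1001
0 385 0.0983
0.05 380 0.0956
106.8
```

View pics/s2.png

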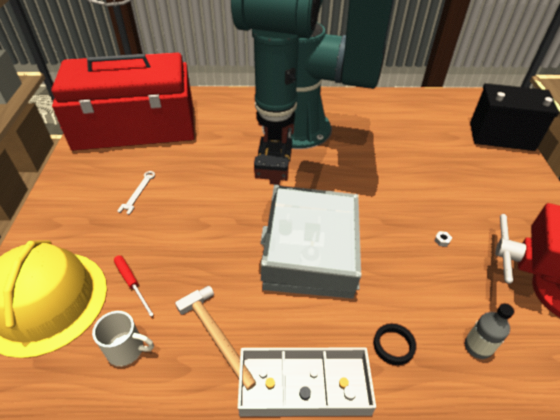

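Run:
```python
from h import *
H=lambda x,y,z:[*(SH+x*XH+y*YH),z]
line_to(H(-.045,-.094,.09),vel=.15); F=observe()["force"]
print(line_to(H(-.045,-.094,.056),vel=.02,until_force=18)); o=observe(); print(o["tool_pos"],o["force"]-F)
line_to(H(-.045,-.094,.20),vel=.15); goto(H(-.2,-.094,.25),down(-6.1)); dwell(.5)
S=snapshot("scene"); C=cloud(S); D=C[...,:2]-SH; hx=D@XH; hy=D@YH; z=C[...,2]
for y in (-.1,-.05,0,.05):
    q=(abs(hy-y)<.015)&(hx>0.045)&(hx<.088)&(z>.03)&(z<.3); print(y,q.sum(),np.median(z[q]).round(4))
cv2.imwrite("pics/s3.png",cv2.resize(S["image"][100:320,60:480],(800,420))); print(observe()["time_s"])
```

```text
True
[ 0.54120651 -0.07976747  0.05957243] [-1.12470645 -0.47034378  7.5373145 ]
-0.1 388 0.0928
-0.05 382 0.0926
0 385 0.0927
0.05 372 0.0929
111.4083
```

View pics/s3.png

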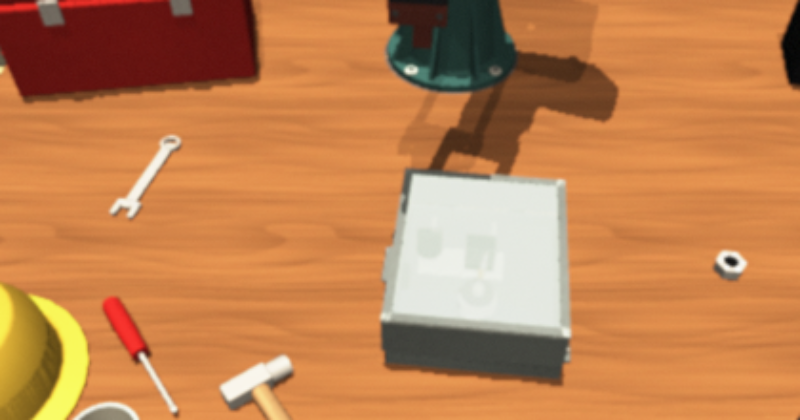

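The picture shows the cover level at about 93 mm, with the stack, bracket and knob visible beneath it. The nut, spanner and screwdriver are undisturbed.

```bash
python3 -c "
from bench import *
print(hand_in())"
```

```text
the job is handed in; nothing more can be done
None
```

The cam limit switch is rebuilt and handed in at about 111 s: the sleeve, all three cams found on the bench (hubs up) and the keeper are home, the bracket is at its stop, the knob is turned clockwise about 75° and the cover is latched shut. I did not push-test the clamp after tightening, and the hand-in returned no verdict.

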